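Peg the half-open cabinet door shut by feel

ROBOT

A 7-joint arm with a two-finger parallel gripper is mounted at the origin on the work surface. World frame = base frame: x ahead of the robot, y to its left, z up, the work surface at z = 0. Lengths are in mm, angles in rad, forces in N, time in s.
With the tool pointing down it reaches from about 400 to 900 mm from the base axis. Payload 5.6 kg.
Tool frame: the origin (TCP) lies midway between the tips of the shut fingers; the grasp point (between the pads) lies 19 mm behind it; x points along the fingers, y is the direction in which the jaws open and shut, and the axes are right-handed (so a half turn about x gives the same grasp; the last joint's range is limited). The gripper opens to 92 mm and grips with 3 to 60 N. Pads are 20 mm wide; open, the fingers measure 128 mm over their backs; the gripper's body (75 mm by 189 mm) begins 69 mm behind the grasp point.
Start: joints at [-0.043, 0.468, -0.012, 1.603, 0.006, 1.071, -0.056], TCP at [650.008, -0.045, 176.692] pointing down, gripper open.
Joint ranges: [-2.53, 2.53], [-0.31, 2.02], [-1.57, 1.55], [0.28, 2.44], [-1.29, 4.43], [0.15, 1.84], [-2.92, 2.92]. Speed limits (rad/s): [2.57, 2.57, 3.14, 3.14, 3.14, 3.14, 3.14].

INTERFACE

Orientations are given as a rotation vector (axis times angle).
In Python, from cell import robot, grip, kin, viewer gives the robot as it stands. Calls block until the motion is done:
- robot.movep(position, orientation): joint-space move of the TCP to a pose.
- robot.servo_line(position, feed=150, rotation=None): straight line of the TCP; rotation=None keeps the orientation; feed is the mean speed in mm/s.
- robot.goto_joints(angles): joint-space move.
- grip(opening, newtons=None): opening from 0.0 (shut) to 1.0 (fully open); newtons is the grip in N (None keeps the last); returns when the fingers have stopped.
- robot.hold(seconds).
- kin.ik(position, orientation): joint angles nearest the present ones, or None.
- robot.observe(): the state.
- viewer.read_camera(name): name is "scene" or "side" or "wrist"; returns the picture (400x640x3 uint8, red, green, blue); there is no depth.
- viewer.camera_info(name): a dict with "camera_matrix" (3x3 intrinsics, pixels), "R" (3x3) and "t" (3): a world point X has camera coordinates R X + t. Camera axes: x right, y down, z forward; pixel columns grow to the right and rows downward; lengths in mm; the calibration is good to about 2 mm. A picture is of the moment at which its call begins: read the wrist's pose just before it. camera_info takes no time and is no camera call; for the wrist camera it gives the pose at the moment of the call.
A pose or a line that the arm cannot do raises robot.IKError and nothing moves.
- robot.job_done(): hands the job in, once; it reports no verdict.
Trained networks look in the newest picture that a camera, given by its name, has taken for a name from the list of things; names that differ only in an ending like _2 or _b are one class to them, and where a whole thing is asked for, a point or a joint stands for the part that bears it (a point fixed in the world has none). Each returns a list of dicts, best first, with "confidence" (0 to 1); they miss things now and then, are a little off and sometimes report something else, mostly with a low value. They report only what shows in the picture. A call takes as long as a camera call. They do not tell look-alikes from the thing itself.
- viewer.silhouettes(name, camera): "mask" (400x640 bool, what is visible of it).
- viewer.pinpoint(name, camera): "at" ([x, y, z] in mm, in the coordinates of the camera as it stood for that picture, good to about 4 mm: a listed point, or the origin of a listed thing).
The state is a dict: "t": time; "joints": joint angles; "joint_velocities": joint speeds; "joint_torque": joint torques, N m; "tcp_pos": TCP position; "tcp_rot": TCP orientation; "contact_force": force on the tool from outside, world axes, zero at the start; "wrist_torque": the same for the moment, N m; "grip_width": opening from 0.0 (shut) to 1.0 (fully open).
Only numpy, scipy, OpenCV 4.12 (cv2) and the standard library are available. Lean on these libraries where they do the work, as an engineer would, in place of code of your own. Each camera call takes 0.05 s, during which the arm holds its last target.

TASK

Push the half-open cabinet door shut, then lock it with the loose locking peg: pass the peg's metal shaft through the oblong slot in the door, feel along the hidden keeper behind it for the keeper's hole, and push the peg gently all the way home until its wooden handle stops against the door; let go of it there. Never press or jam the peg hard (about 25 N is too much) against the door, cabinet or keeper, and leave the other kitchen things as they are.

Things in the scene. Friction and masses are not known exactly. Their poses are not given: they have to be found in the camera images.
- cabinet: Low fixed wooden cabinet, 145 mm high, 250 deep; its plank top is a shelf (flush with the front). Origin: at counter height below the front face, at the door's mid width. x into the cabinet, square to the shut door; y left seen from the robot; z up. White door at y -120 to 120 mm, fixed white panel y 124 to 400, right end y -150. On top things stand over 80 mm behind the door.
- door (a joint): Angle in rad of the white swing door: 0 shut (against a stop), growing as its free right edge swings out toward the robot; starts 0.45 to 0.75. Panel 240 mm wide, 16 thick, 2 to 127 mm above the counter, no handle. Turns freely with slight friction (about 0.5 N at the free edge) and stays where it is left.
- door_hinge (a point): The door's vertical hinge axis, at its front left edge, at counter height (cabinet frame x 0, y 120, z 0 mm); axes as the cabinet's.
- slot (a point): Centre of the oblong slot through the door, on the door's front face, as it lies with the door shut; fixed to the cabinet (x 0, y -55, z 95 mm), axes as the cabinet's. Slot 84 mm wide (y), 20 mm high (z), 16 mm deep, its centre 175 mm from the hinge.
- keeper_face (a point): Point on the hidden wooden keeper's flat rigid face, straight behind the slot centre (30 mm behind the door's front, axes as the cabinet's); the face is parallel to the shut door and wider than the slot. It has one hole, 15 mm wide (y), 20 high, 34 deep, sharp edged, at this height; sideways the hole's centre lies anywhere within 26 mm left or right of this point, unmeasured: found only by feel.
- peg: Locking peg lying on the counter, 48 to 78 g: pale wooden handle block (x -56 to 0, 26 mm wide in y, z 0 to 34 mm) and a metal shaft, 11 mm diameter, 60 mm long (x 0 to 60, axis at z 17), with a half-sphere tip. Origin: underside of the handle's front end. x toward the tip, z up. Balances 11 mm behind the shoulder. Home: shoulder at the shut door's front, tip 30 mm deep in the keeper.
- peg_tip (a point): The foremost point of the metal shaft's rounded tip, on its axis; axes as the peg's.
- peg_shoulder (a point): Centre of the handle's front face, where the shaft leaves it; axes as the peg's. The handle is taller than the slot and stops there.
- tostonera: Bystander: twin wooden paddles lying flat on the cabinet top, 230 x 100 x 26 mm, origin under its middle.
- colander: Bystander: red plastic colander on the cabinet top, left part, 176 mm across, 85 mm high, origin under its centre.
- skimmer: Bystander: stainless skimmer lying on the counter to the right, 350 mm long, 12 mm high, disc 104 mm across at +x, origin under its handle.
- spoon_rest: Bystander: white ceramic spoon rest on the counter to the left, bowl 100 mm across, 18 mm high, origin under the bowl, stub handle to -x.
- salt_cellar: Bystander: glass salt cellar with a cork, 68 mm across, 78 mm high, on the counter beyond the peg, origin under its centre.
- mug: Bystander: blue ceramic mug, 80 mm across, 90 mm high, on the counter to the left, handle at +y, origin under its centre.
Mind the look-alikes: they are no part of the job. Several things have the shape of the peg; the one meant has the colours described above.

How it is judged (in metres and radians):
On the way, in this order (a step that is already met when the one before it is completed fails the run):
1. the door is shut (within 0.04 rad) (value of joint door below 0.04 rad), for 0.2 s.
2. the peg is home in the keeper's hole, the door still shut (value of joint door below 0.04 rad and x of peg_shoulder in the frame of slot above -0.006 m and x of peg_tip in the frame of slot above 0.05 m and y of peg_tip in the frame of slot between -0.042 and 0.042 m and z of peg_tip in the frame of slot between -0.015 and 0.015 m and angle between the x axis of peg and the x axis of cabinet, either way round below 0.25 rad), for 0.2 s.
At the end, for the whole second after the job is handed in: Door shut (within 0.04 rad); peg through the slot in the keeper's hole: shoulder within 6 mm of the door's front plane, tip at least 50 mm behind it, within the slot's width and 15 mm of its mid height, shaft within 0.25 rad of square to the door, released and at rest (all of step 2 and linear speed of peg below 0.02 m/s); the robot touches nothing.
It fails at once if the peg presses on the cabinet, door or keeper with more than 25 N (contact force between peg and cabinet above 25 N).
It fails at once if another kitchen thing is shifted by more than 30 mm (distance of any of tostonera, colander, skimmer, spoon_rest, salt_cellar, mug from where it was at the start of the episode above 0.03 m).
It also fails if it takes over 72 s, if anything falls off the work surface, if the arm or the gripper's body presses on something with over 40 N, if the wrist force passes 120 N, or if a joint passes its speed limit or range.

## Working session

There is one attempt and no reset: what is moved stays moved. The work goes in short steps, each a Python script; the robot and the scene stay as the last script left them, time stands still between calls to the robot, and variables do not carry over. Pictures are saved under pics/ and viewed, and the job is handed in when it is done.

```bash
ls; mkdir -p pics; python3 - <<'E'
from cell import robot, grip, kin, viewer
import cv2,numpy as np
s=robot.observe();print(s['t'],s['tcp_rot'],s['contact_force'],s['grip_width'])
for n in ['scene','side','wrist']:
    im=viewer.read_camera(n);cv2.imwrite(f'pics/a_{n}.png',im[:,:,::-1]);i=viewer.camera_info(n);print(n,i['camera_matrix'],i['R'],i['t'])
E
```

```text
pics
0.0 [ 1.20830334  1.21038786 -1.21061848] [-0.18132262 -0.0976686   0.15733741] 0.9982641581983723
scene [[391.96233005   0.         316.15424947]
 [  0.         391.96233005 205.8788578 ]
 [  0.           0.           1.        ]] [[ 5.91201510e-01  8.06523807e-01 -3.52310354e-04]
 [ 5.56255260e-01 -4.08064823e-01 -7.23922085e-01]
 [-5.84004162e-01  4.27787855e-01 -6.89881649e-01]] [-389.51230044 -231.50363443 1617.25022277]
side [[365.09161816   0.         322.23129041]
 [  0.         365.09161816 200.17455038]
 [  0.           0.           1.        ]] [[ 9.92054013e-01 -1.25812398e-01  2.74359470e-04]
 [-8.33253545e-02 -6.58666565e-01 -7.47806955e-01]
 [ 9.42640979e-02  7.41842029e-01 -6.63916172e-01]] [-570.47502084  153.81730369 1358.41236935]
wrist [[358.87138866   0.         322.34783266]
 [  0.         358.87138866 199.44465471]
 [  0.           0.           1.        ]] [[ 9.99997052e-01  3.34154176e-04 -2.40511141e-03]
 [ 9.37288585e-04 -9.66840905e-01  2.55377732e-01]
 [-2.24002455e-03 -2.55379233e-01 -9.66838368e-01]] [-649.41235928  -28.93656025  389.83882207]
```

View pics/a_scene.png

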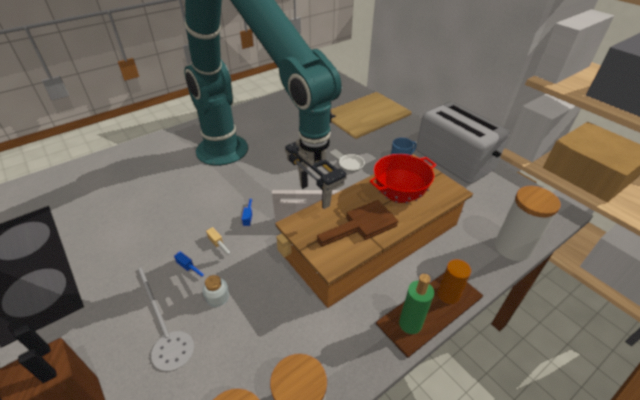

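View pics/a_side.png

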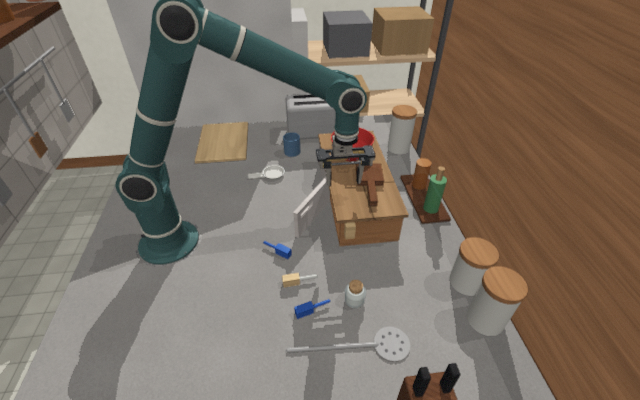

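View pics/a_wrist.png

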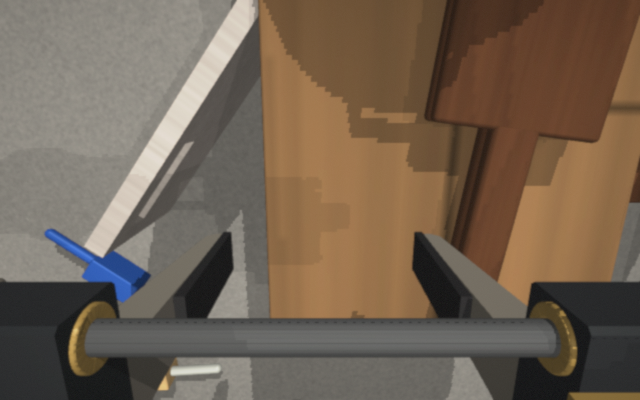

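```bash
cat > h.py <<'E'
from cell import robot, grip, kin, viewer
import cv2,numpy as np
from scipy.spatial.transform import Rotation as Ro
np.set_printoptions(precision=3,suppress=True)
def shot(cam,name=None,crop=None,k=1):
    i=viewer.camera_info(cam); im=viewer.read_camera(cam)
    if name:
        c=im if crop is None else im[crop[1]:crop[3],crop[0]:crop[2]]
        cv2.imwrite(f'pics/{name}.png',cv2.resize(c,None,fx=k,fy=k,interpolation=cv2.INTER_CUBIC)[:,:,::-1])
    return im,i
def w(p,i): return np.array(i['R']).T@(np.array(p)-i['t'])
def proj(X,i):
    c=i['R']@np.array(X)+i['t']; p=i['camera_matrix']@c; return p[:2]/p[2]
def ray_z(px,i,z):
    d=i['R'].T@np.linalg.inv(i['camera_matrix'])@np.array([px[0],px[1],1.]); o=-i['R'].T@i['t']
    return o+d*(z-o[2])/d[2]
E
python3 - <<'E'
from h import *
for cam in ['side','scene']:
    im,i=shot(cam,'b_'+cam,(240,220,360,330) if cam=='side' else (160,180,280,290),5)
    for n in ['peg','peg_tip','peg_shoulder','door_hinge','slot','cabinet','door','salt_cellar','skimmer','tostonera','spoon_rest','mug','colander']:
        for d in viewer.pinpoint(n,cam)[:4]: 
            X=w(d['at'],i);print(cam,n,round(d['confidence'],2),X,proj(X,i))
E
```

```text
side peg 0.67 [ 499.057 -348.012   -2.732] [312.191 309.311]
side peg 0.51 [ 464.87  -238.438    2.184] [298.576 280.865]
side peg_tip 0.79 [348.636 -61.241  17.39 ] [262.883 241.792]
side peg_tip 0.66 [ 560.119 -337.019   21.835] [331.019 299.765]
side peg_shoulder 0.62 [ 494.876 -351.522   20.617] [310.832 306.318]
side peg_shoulder 0.57 [ 467.491 -236.01    19.277] [299.086 277.094]
side peg_shoulder 0.57 [394.741 -97.491  17.17 ] [275.868 248.124]
side door_hinge 0.75 [609.779 161.026   2.333] [325.611 199.032]
side slot 0.92 [608.319 -16.403  94.721] [331.79  211.911]
side cabinet 0.78 [604.809  36.793   4.396] [328.545 219.421]Traceback (most recent call last):
  File "<stdin>", line 5, in <module>
ValueError: it knows: cabinet, colander, door_hinge, keeper_face, mug, peg, peg_shoulder, peg_tip, salt_cellar, skimmer, slot, spoon_rest, tostonera
```

View pics/b_side.png

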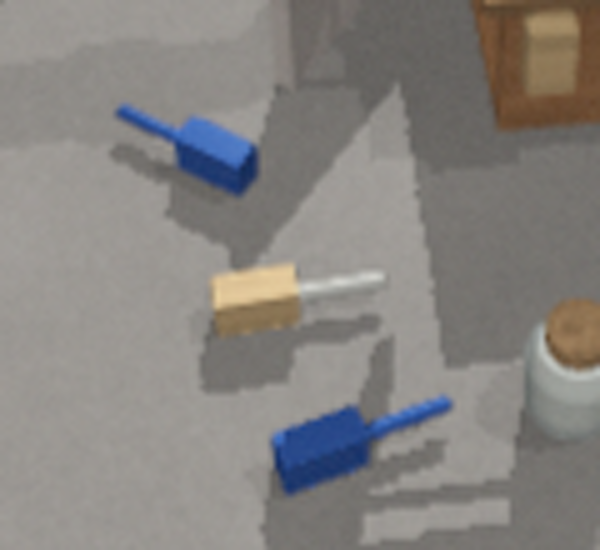

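```bash
python3 - <<'E'
from h import *
for cam in ['scene','wrist']:
    im,i=shot(cam)
    for n in ['peg','peg_tip','peg_shoulder','door_hinge','slot','cabinet','salt_cellar','skimmer','keeper_face']:
        for d in viewer.pinpoint(n,cam)[:4]: 
            X=w(d['at'],i);print(cam,n,round(d['confidence'],2),X,proj(X,i))
    if cam=='wrist':
        print(ray_z((259.5,0),i,145),ray_z((268,160),i,145),ray_z((271.5,310),i,145))
        print('door free outer top',ray_z((85,245),i,127),'hinge end',ray_z((245,0),i,127))
E
```

```text
scene peg 0.71 [ 499.73  -346.213   -1.449] [191.976 268.683]
scene peg 0.6 [ 467.7   -238.917    1.313] [219.601 245.423]
scene peg 0.47 [400.061 -95.353   0.612] [249.027 214.492]
scene peg_tip 0.74 [ 527.653 -237.974   15.215] [227.891 254.383]
scene peg_tip 0.49 [ 559.927 -333.421   14.665] [203.338 276.656]
scene peg_tip 0.46 [349.003 -57.297  20.323] [250.756 197.697]
scene peg_shoulder 0.79 [ 468.592 -238.074   22.244] [218.835 241.099]
scene peg_shoulder 0.68 [ 500.363 -351.007   19.974] [188.955 265.158]
scene peg_shoulder 0.57 [401.13  -91.045  18.758] [249.664 210.355]
scene slot 0.77 [612.712 -11.768  92.03 ] [304.042 221.513]
scene salt_cellar 0.62 [ 637.848 -325.823   -0.056] [218.571 296.76 ]
scene skimmer 0.73 [ 589.183 -482.705    1.115] [157.847 313.403]
scene skimmer 0.52 [491.918 532.396   1.625] [399.427 161.485]
wrist peg 0.9 [ 466.421 -234.858   -3.482] [176.611 356.124]
wrist peg 0.78 [398.475 -95.697  -3.138] [105.63  253.775]
wrist peg_tip 0.95 [ 530.438 -234.446   13.208] [223.808 365.185]
wrist peg_tip 0.58 [348.379 -60.088  11.191] [ 47.386 228.872]
wrist peg_shoulder 0.93 [402.098 -93.794  19.731] [ 96.483 260.531]
wrist cabinet 0.75 [608.134  36.354  -0.971] [282.766 139.224]
[612.579 132.466 145.   ] [613.979  36.065 145.   ] [612.273 -76.752 145.   ]
door free outer top [468.628 -32.09  127.   ] hinge end [600.366 137.044 127.   ]
```

```bash
cat >> h.py <<'E'
H=np.array([610.,159.]); ROT=np.array(robot.observe()['tcp_rot']) 
DOWN=np.array([ 1.2092, 1.2092,-1.2092])
def F(): return np.array(robot.observe()['contact_force'])
E
python3 - <<'E'
from h import *
print(Ro.from_rotvec(DOWN).as_matrix())
def tp(th,r=222,gap=0):
    u=np.array([-np.sin(th),-np.cos(th)]);n=np.array([-np.cos(th),np.sin(th)])
    return H+r*u+n*(10*np.cos(th)+18*np.sin(th)+gap)
p=tp(.66,gap=18);print(p)
robot.movep([p[0],p[1],180],DOWN)
grip(0.0,20)
robot.servo_line([p[0],p[1],75],feed=150)
print(F(),robot.observe()['t'])
for th in np.arange(.62,0.05,-.1):
    q=tp(th); robot.servo_line([q[0],q[1],75],feed=120); print(round(th,2),q,F())
s=robot.observe();print(s['t'],s['tcp_pos'])
shot('side','c_side');shot('scene','c_scene')
E
```

```text
[[-0.  1. -0.]
 [ 0. -0. -1.]
 [-1. -0. -0.]]
[444.709   6.268]
[ 0.335 -0.336 -0.122] 4.5333
0.62 [465.874 -10.875] [ 0.244 -0.272 -0.153]
0.52 [484.4 -24.9] [-0.288  0.559  0.208]
0.42 [504.438 -36.99 ] [0.747 1.007 0.949]
0.32 [525.781 -46.963] [0.046 0.36  0.118]
0.22 [548.196 -54.662] [-0.438  0.101  0.363]
0.12 [571.428 -59.957] [ 0.288  0.273 -0.779]
6.6417 [570.651 -59.748  74.764]
```

```bash
python3 - <<'E'
from h import *
f0=F()
p=robot.observe()['tcp_pos'].copy() if hasattr(robot.observe()['tcp_pos'],'copy') else robot.observe()['tcp_pos']
x=571.4
while x<612:
    x+=1.5; robot.servo_line([x,-61,75],feed=60); f=F()-f0
    if f[0]<-4: break
print(x,f,robot.observe()['tcp_pos'],robot.observe()['t'])
shot('side','c_side');shot('scene','c_scene')
E
```

```text
595.4 [-5.923 -0.048  3.506] [593.588 -61.006  74.883] 10.7417
```

View pics/c_side.png

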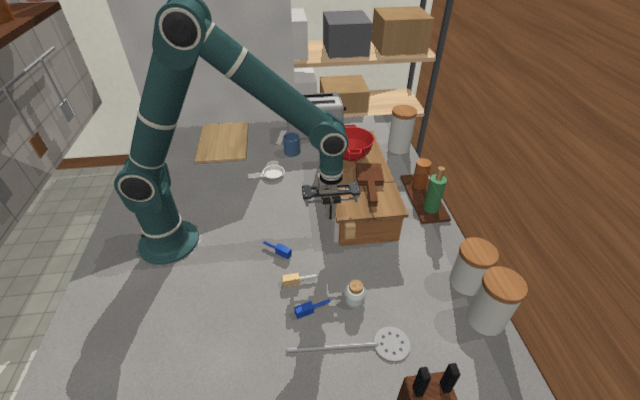

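```bash
cat >> h.py <<'E'
DY=np.array([0,np.pi/2,0])
E
python3 - <<'E'
from h import *
robot.servo_line([560,-61,120],feed=200)
robot.movep([455,-200,180],DY)
grip(0.7,20)
im,i=shot('wrist','d_wrist')
for n in ['peg','peg_tip','peg_shoulder','slot','cabinet']:
    for d in viewer.pinpoint(n,'wrist')[:4]:
        X=w(d['at'],i);print(n,round(d['confidence'],2),X,proj(X,i))
for k,d in enumerate(viewer.silhouettes('peg','wrist')[:3]):
    m=d['mask'];ys,xs=np.nonzero(m);print(d['confidence'],xs.mean(),ys.mean(),m.sum())
s=robot.observe();print(s['t'],s['tcp_pos'])
E
```

```text
peg 0.7 [ 467.987 -237.968   -3.138] [287.947 183.415]
peg 0.58 [ 501.374 -352.956   -2.557] [187.065 212.337]
peg_tip 0.94 [ 557.103 -338.338   11.593] [200.108 263.034]
peg_tip 0.77 [351.553 -61.515  13.949] [463.188  71.131]
peg_tip 0.64 [ 525.843 -233.35    11.982] [292.097 237.258]
peg_shoulder 0.73 [ 501.236 -350.06    16.434] [183.331 217.296]
peg_shoulder 0.72 [ 469.544 -233.672   20.022] [290.035 189.532]
peg_shoulder 0.56 [398.508 -92.998  15.126] [427.875 120.102]
slot 0.18 [ 584.48  -485.826    0.863] [ 80.308 280.491]
0.96 283.1626363205311 172.96301564722617 2109
0.81 176.89693708609272 201.17756622516555 2416
0.61 418.5865580448065 127.53238289205703 2455
14.2417 [ 455.007 -200.038  180.016]
```

View pics/d_wrist.png

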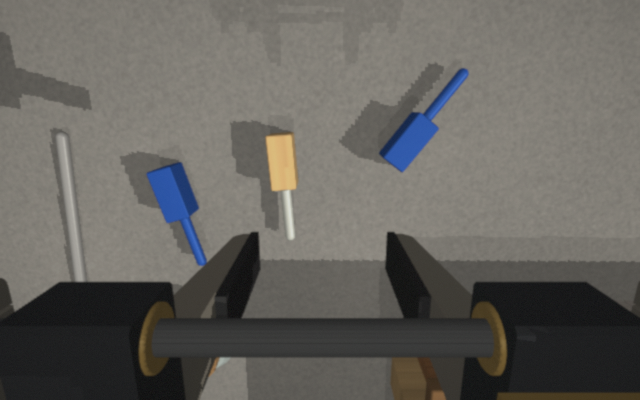

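```bash
python3 - <<'E'
from h import *
im,i=shot('wrist','e_wrist',(240,110,340,260),5)
for p,z in [((266.5,136),34),((292,133.5),34),((271,190),34),((296,188),34),((287.5,192),17),((291,235),17)]:
    print(p,ray_z(p,i,z))
E
```

```text
(266.5, 136) [ 412.911 -254.029   34.   ]
(292, 133.5) [ 410.506 -229.211   34.   ]
(271, 190) [ 466.77  -251.598   34.   ]
(296, 188) [ 464.691 -226.324   34.   ]
(287.5, 192) [ 472.939 -236.685   17.   ]
(291, 235) [ 521.314 -234.032   17.   ]
```

View pics/e_wrist.png

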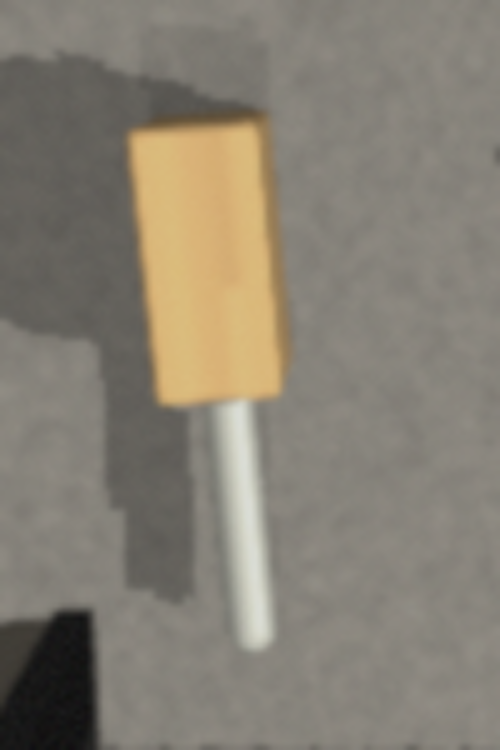

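```bash
python3 - <<'E'
from h import *
yaw=0.05
r=(Ro.from_euler('z',yaw)*Ro.from_rotvec(DY)).as_rotvec()
robot.movep([439.5,-240,90],r)
robot.servo_line([439.5,-240,6],feed=120)
print(F())
grip(0.0,25)
s=robot.observe();print(s['t'],s['tcp_pos'],s['grip_width'],s['contact_force'])
robot.servo_line([439.5,-240,180],feed=200)
print(F())
robot.movep([470,-16,180],DY)
robot.hold(.2)
s=robot.observe();print(s['t'],s['tcp_pos'],s['grip_width'],s['contact_force'])
shot('wrist','f_wrist');shot('side','f_side',(260,140,420,260),5);shot('scene','f_scene',(220,100,380,260),4)
for cam in ['wrist','side','scene']:
    im,i=shot(cam)
    for n in ['peg_tip','peg_shoulder','slot','door_hinge','cabinet']:
        for d in viewer.pinpoint(n,cam)[:4]:
            X=w(d['at'],i);print(cam,n,round(d['confidence'],2),X,proj(X,i))
print(robot.observe()['t'])
E
```

```text
[ 0.585 -0.205  0.397]
16.625 [ 439.479 -240.015    5.98 ] 0.006442960425476106 [-0.328  0.515 -0.216]
[0.147 0.8   0.486]
18.7417 [469.981 -17.588 179.78 ] 0.007972490211079765 [-0.389  0.727  0.483]
wrist peg_tip 0.93 [353.556 -61.559  14.592] [275.892  56.885]
wrist peg_tip 0.72 [ 554.87  -337.686   13.407] [ 34.928 249.855]
wrist peg_tip 0.63 [ 527.52  -235.755   14.055] [122.377 226.734]
wrist peg_shoulder 0.88 [ 471.76  -236.293   19.655] [111.309 177.736]
wrist peg_shoulder 0.68 [402.164 -93.614  15.595] [245.447 108.58 ]
wrist door_hinge 0.55 [610.545 163.054  -2.642] [472.267 287.412]
side peg_tip 0.8 [352.136 -61.465  13.72 ] [263.954 242.421]
side peg_tip 0.78 [ 526.122 -237.083   19.172] [316.632 275.564]
side peg_tip 0.63 [ 560.205 -334.752   20.765] [330.937 299.335]
side peg_tip 0.55 [728.343 267.219 142.041] [350.49  155.081]
side peg_shoulder 0.83 [ 468.178 -233.778   18.705] [299.246 276.632]
side peg_shoulder 0.78 [397.078 -97.338  20.384] [276.445 247.438]
side peg_shoulder 0.76 [ 496.873 -349.289   20.835] [311.398 305.578]
side slot 0.57 [608.258 -18.471  94.811] [331.855 212.28 ]
side door_hinge 0.71 [610.621 162.094  -1.777] [325.77  199.581]
side cabinet 0.88 [602.606  37.701   2.236] [327.954 219.699]
side cabinet 0.66 [761.388  52.485 146.434] [369.681 185.884]
scene peg_tip 0.85 [ 556.5   -331.033   14.553] [203.61  275.501]
scene peg_tip 0.65 [ 528.162 -238.842   15.405] [227.701 254.579]
scene peg_tip 0.59 [350.211 -57.563  20.295] [250.86 197.92]
scene peg_shoulder 0.85 [ 500.68  -351.116   21.522] [188.846 264.92 ]
scene peg_shoulder 0.7 [396.87  -93.624  21.635] [248.279 209.355]
scene slot 0.61 [613.361 -14.848  92.469] [303.33  221.967]
scene cabinet 0.29 [643.26  -13.33   93.177] [309.463 227.391]
19.7917
```

View pics/f_wrist.png

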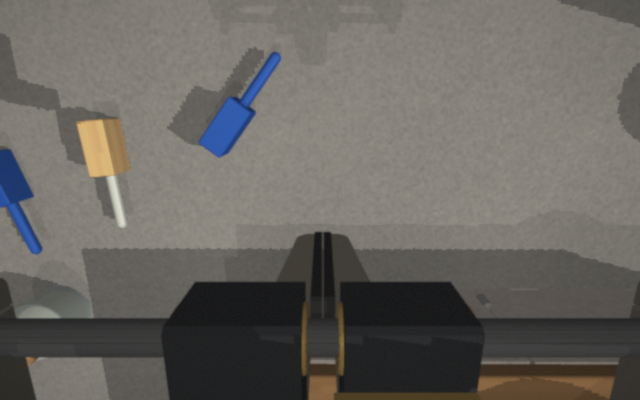

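View pics/f_side.png

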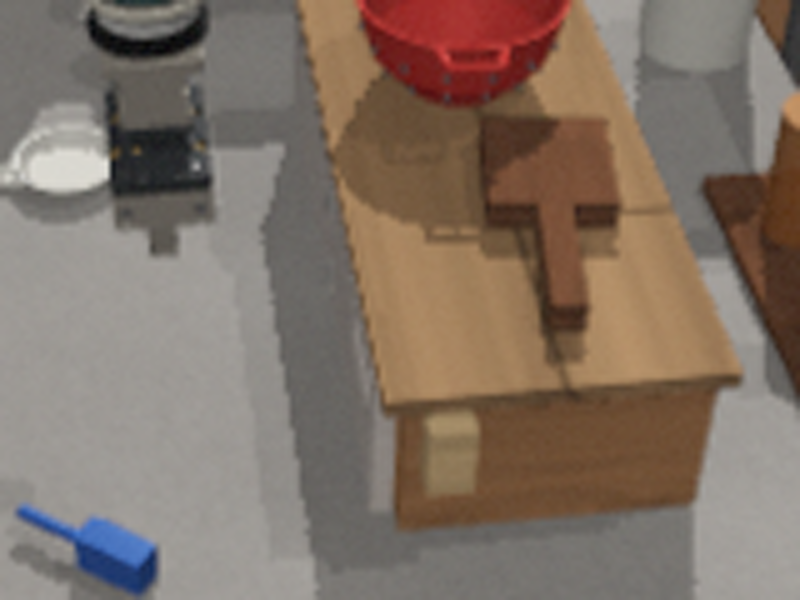

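```bash
python3 - <<'E'
from h import *
grip(0.6,25)
print(robot.observe()['grip_width'],robot.observe()['t'])
r=(Ro.from_euler('z',.05)*Ro.from_rotvec(DY)).as_rotvec()
robot.movep([439.5,-240,100],r)
im,i=shot('wrist','g_wrist')
s=robot.observe();print(s['t'],s['tcp_pos'],s['grip_width'],proj(s['tcp_pos'],i))
for d in viewer.silhouettes('peg','wrist')[:3]:
    ys,xs=np.nonzero(d['mask']);print(d['confidence'],xs.mean(),ys.mean(),im[d['mask']].mean(0))
E
```

```text
0.6006442186819763 20.7083
21.7083 [ 440.716 -238.401  100.577] 0.6010658855283229 [322.543 226.808]
0.91 491.24189740287613 161.50203906417687 [ 48.743  78.617 138.384]
0.85 319.1136574790957 207.76927841436978 [196.513 172.074 127.137]
0.69 181.26356812933025 227.560623556582 [ 43.304  77.689 146.638]
```

View pics/g_wrist.png

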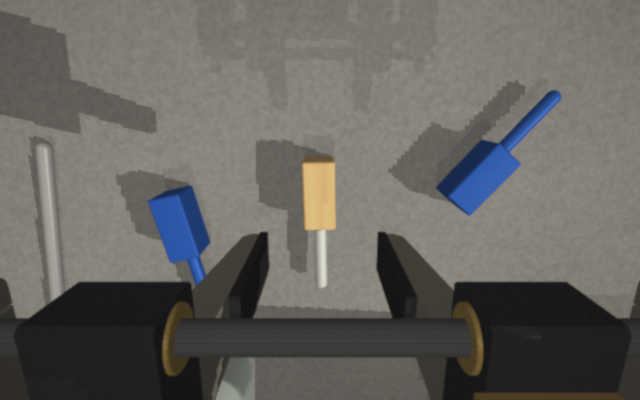

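```bash
python3 - <<'E'
from h import *
robot.servo_line([439.5,-240,6],feed=150)
shot('wrist','h1');s=robot.observe();print(s['t'],s['tcp_pos'],s['grip_width'])
for g in (.45,.35):
    grip(g,20); s=robot.observe();print(s['t'],s['grip_width'],s['contact_force'])
shot('wrist','h2');shot('side','h_side',(240,190,360,330),5)
E
```

```text
22.5833 [ 440.441 -240.175    6.921] 0.6028066791677298
22.9833 0.45074155355239914 [-0.486  0.286  0.673]
23.325 0.35114607829498856 [ 0.788 -0.158 -0.43 ]
```

View pics/h2.png

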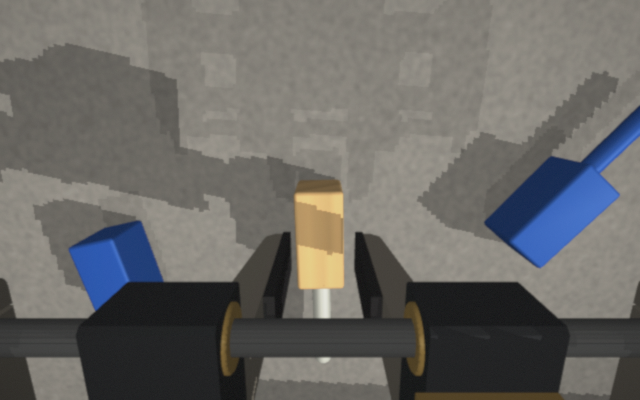

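View pics/h_side.png

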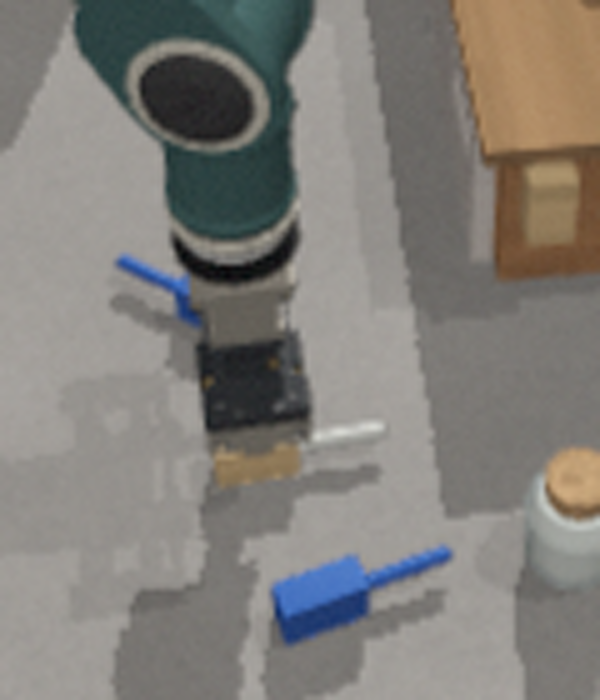

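```bash
python3 - <<'E'
from h import *
for g in (.3,.26,.2,.0):
    grip(g,25); s=robot.observe();print(s['t'],s['grip_width'],s['contact_force'])
    if s['grip_width']>g+.03: break
shot('wrist','i')
E
```

```text
23.7083 0.2975742696513235 [-0.157  0.512 -0.592]
23.975 0.2588681937168422 [ 0.284 -0.262  0.254]
24.275 0.19363166315685196 [ 0.503  0.049 -0.824]
24.7 0.0056665870047681146 [-0.044 -0.175  0.205]
```

View pics/i.png

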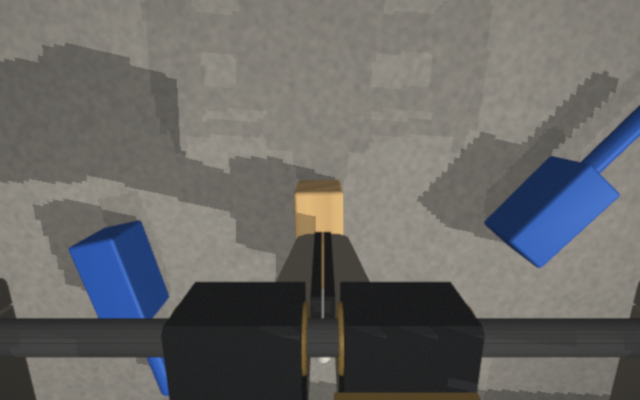

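```bash
python3 - <<'E'
from h import *
s=robot.observe()
im,i=shot('wrist');c=i['R']@np.array(s['tcp_pos'])+i['t'];print('tcp cam',c)
im,i=shot('scene','j_scene',(170,170,290,270),6);print(proj(s['tcp_pos'],i))
im,i=shot('side','j_side',(250,220,350,310),7);print(proj(s['tcp_pos'],i))
print(s['tcp_pos'],s['t'])
E
```

```text
tcp cam [ -0.199  16.238 218.088]
[215.095 239.195]
[290.972 281.358]
[ 439.5   -240.012    6.002] 24.75
```

View pics/j_scene.png

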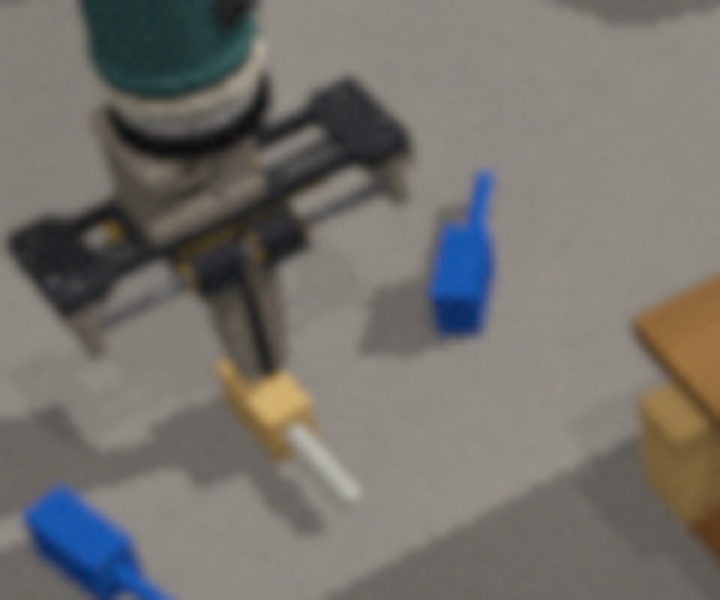

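View pics/j_side.png

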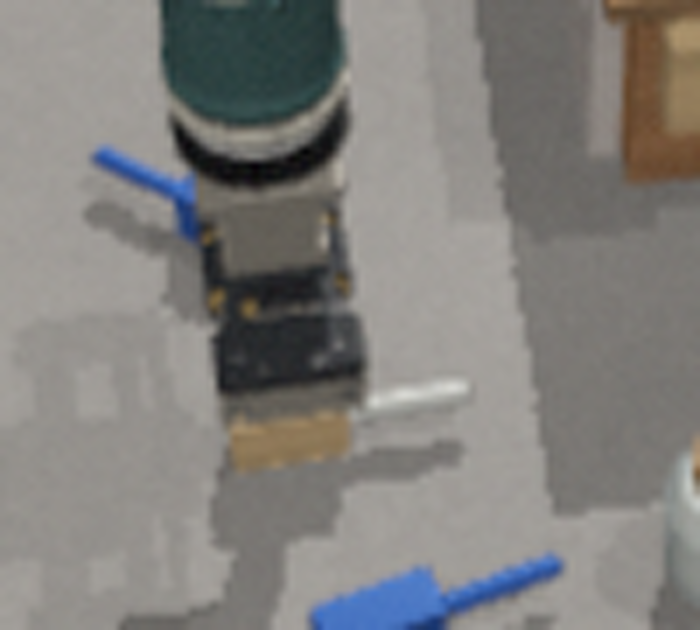

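```bash
python3 - <<'E'
from h import *
grip(.5,25); f0=F()
z=6
while z>-24:
    z-=3; 
    try: robot.servo_line([439.5,-240,z],feed=60)
    except Exception as e: print(repr(e));break
    f=F()-f0
    if np.linalg.norm(f)>4: break
s=robot.observe();print(z,f,s['tcp_pos'],s['t'])
shot('wrist','k_wrist');shot('scene','k_scene',(170,170,290,270),6)
E
```

```text
-24 [ 0.169 -0.283  1.052] [ 439.347 -239.903  -24.212] 28.2
```

View pics/k_scene.png

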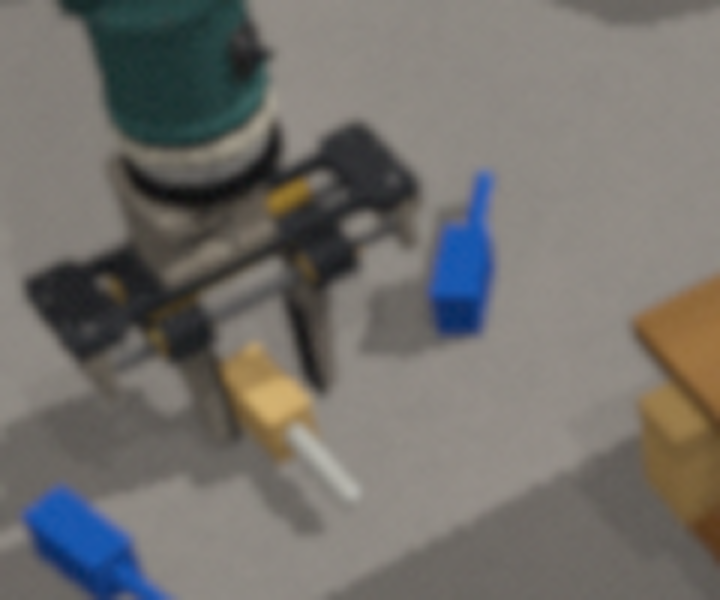

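View pics/k_wrist.png

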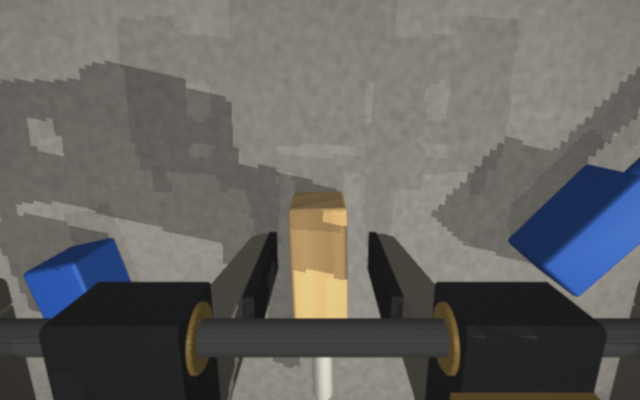

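```bash
python3 - <<'E'
from h import *
f0=F()
for z in (-28,-31.5):
    robot.servo_line([439.5,-240,z],feed=60)
    f=F()-f0; print(z,f)
    if np.linalg.norm(f)>4: break
grip(0.0,25)
s=robot.observe();print(s['tcp_pos'],s['grip_width'],s['t'])
if s['grip_width']>.2:
    robot.servo_line([439.5,-240,120],feed=250)
    robot.hold(.1);s=robot.observe();print(s['contact_force'],s['grip_width'],s['t'])
    shot('wrist','l_wrist')
E
```

```text
-28 [0.665 0.76  0.316]
-31.5 [ 0.918 -0.089  0.28 ]
[ 439.514 -240.066  -31.441] 0.2826823832351629 29.2333
[0.173 0.608 0.159] 0.28211664786440716 30.0917
```

View pics/l_wrist.png

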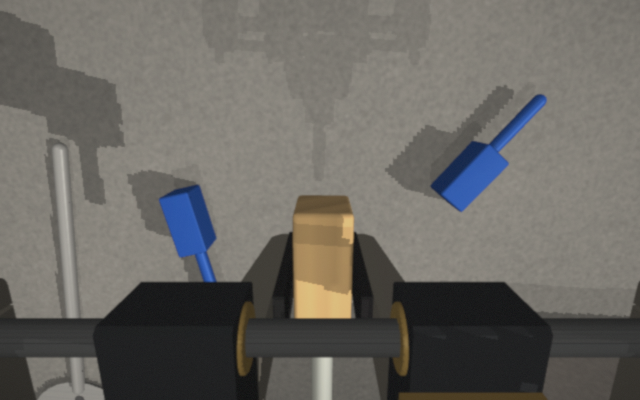

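```bash
python3 - <<'E'
from h import *
grip(0.0,40)
robot.movep([480,-16,90],DY)
robot.servo_line([505,-16,46.5],feed=150)
s=robot.observe();print(s['t'],s['tcp_pos'],s['tcp_rot'],s['grip_width'],s['contact_force'])
for cam,c in (('side',(280,170,380,250)),('scene',(230,170,350,270))):
    im,i=shot(cam,'m_'+cam,c,7 if cam=='side' else 6)
    print(cam,'exp tip',proj(s['tcp_pos']+np.array([88.5,0,48.5]),i),'slot',proj([610,-16,95],i),'shoulder',proj(s['tcp_pos']+np.array([28.5,0,48.5]),i))
    for n in ['peg_tip','peg_shoulder','slot']:
        for d in viewer.pinpoint(n,cam)[:4]:
            X=w(d['at'],i);print(cam,n,round(d['confidence'],2),X,proj(X,i))
E
```

```text
31.7583 [504.62  -17.026  46.387] [ 0.001  1.572 -0.001] 0.27394154947372856 [ 0.339 -0.916 -0.506]
side exp tip [327.713 212.352] slot [332.228 211.742] shoulder [311.434 213.773]
side peg_tip 0.75 [350.307 -59.993  13.297] [263.461 242.247]
side peg_tip 0.73 [ 557.26  -334.127   20.141] [329.98  299.378]
side peg_tip 0.69 [759.108  51.988 145.253] [369.088 186.258]
side peg_tip 0.43 [590.536 -17.537  92.887] [327.029 212.904]
side peg_shoulder 0.68 [391.085 -98.501  17.932] [274.836 248.294]
side peg_shoulder 0.66 [ 497.315 -351.363   21.141] [311.607 306.092]
side peg_shoulder 0.64 [399.535 358.366   4.255] [273.995 174.054]
side peg_shoulder 0.49 [535.857 -13.904  97.919] [312.075 212.521]
side slot 0.56 [608.99  -17.462  99.055] [332.034 211.233]
scene exp tip [298.938 217.878] slot [302.365 220.906] shoulder [288.153 206.929]
scene peg_tip 0.57 [594.112 -20.574  96.516] [298.145 218.18 ]
scene peg_tip 0.55 [ 560.132 -331.834   17.795] [203.662 275.79 ]
scene peg_tip 0.46 [349.585 -58.591  21.637] [250.47  197.658]
scene peg_shoulder 0.79 [399.789 -93.037  19.817] [248.917 210.151]
scene peg_shoulder 0.6 [ 498.714 -351.162   21.419] [188.572 264.521]
scene peg_shoulder 0.55 [534.835 -14.69   99.176] [289.008 205.943]
scene slot 0.64 [612.158 -13.718  92.014] [303.412 221.684]
scene slot 0.17 [ 589.17  -480.092    1.152] [158.782 312.888]
```

View pics/m_side.png

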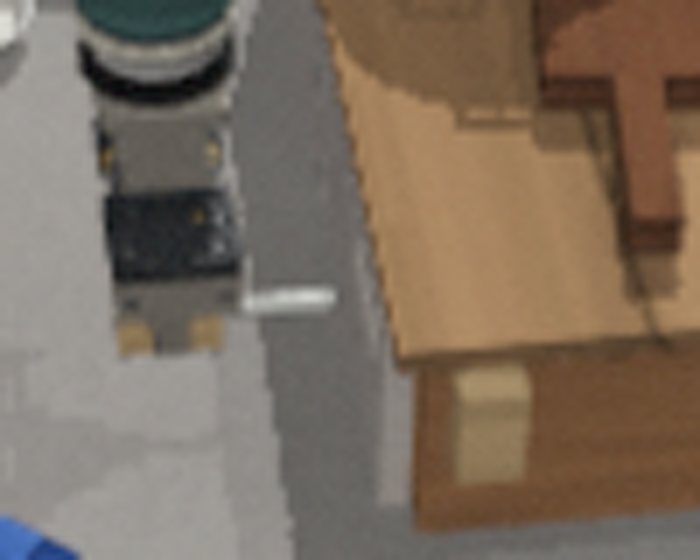

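View pics/m_scene.png

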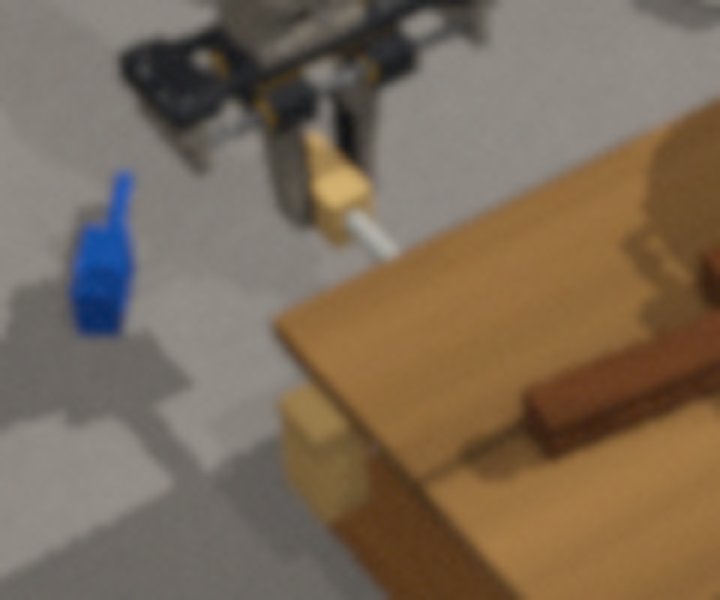

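```bash
python3 - <<'E'
from h import *
robot.servo_line([510,-42.5,46.5],feed=120)
robot.hold(.1)
f0=np.mean([F() for _ in range(3)],0);print(f0)
ok=True
for x in (519,523,527,531,536,541):
    robot.servo_line([x,-42.5,46.5],feed=60); f=F()-f0
    if abs(f[0])>3 or np.linalg.norm(f)>5: print('hit',x,f);ok=False;break
x0=x
while ok and x<562:
    x+=1.5; robot.servo_line([x,-42.5,46.5],feed=60); f=F()-f0
    if f[0]<-3: break
s=robot.observe();print(x,f,s['tcp_pos'],s['t'])
E
```

```text
[-0.607  0.024 -0.354]
562.0 [ 0.49  -0.161 -0.624] [562.079 -42.49   46.504] 37.6833
```

```bash
python3 - <<'E'
from h import *
f0=np.array([-0.6,0,-.35])
for y in (-40.5,-38.5,-36.5):
    robot.servo_line([562,y,46.5],feed=60); f=F()-f0; print(y,f)
    if np.linalg.norm(f)>4: break
s=robot.observe();print(s['tcp_pos'],s['t'])
im,i=shot('side','n_side',(280,170,380,250),7);shot('scene','n_scene',(230,170,350,270),6)
E
```

```text
-40.5 [ 0.324 -0.195 -0.601]
-38.5 [ 0.407 -2.717  0.273]
-36.5 [ 1.276 -5.692 -0.409]
[561.913 -38.534  46.501] 38.4333
```

View pics/n_side.png

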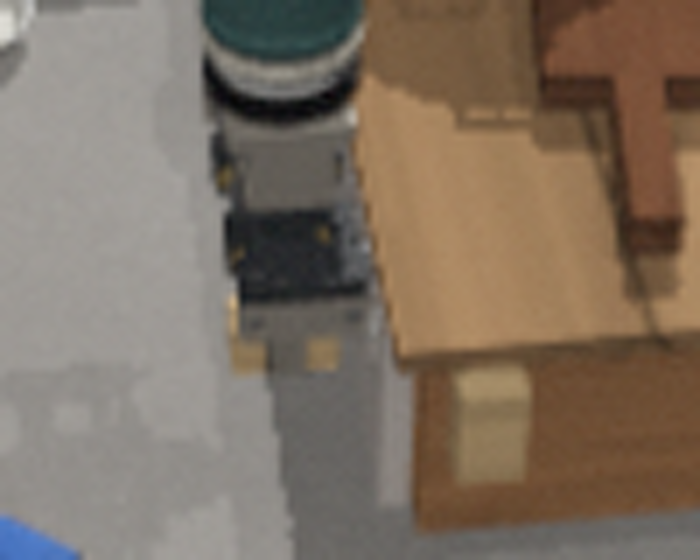

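View pics/n_scene.png

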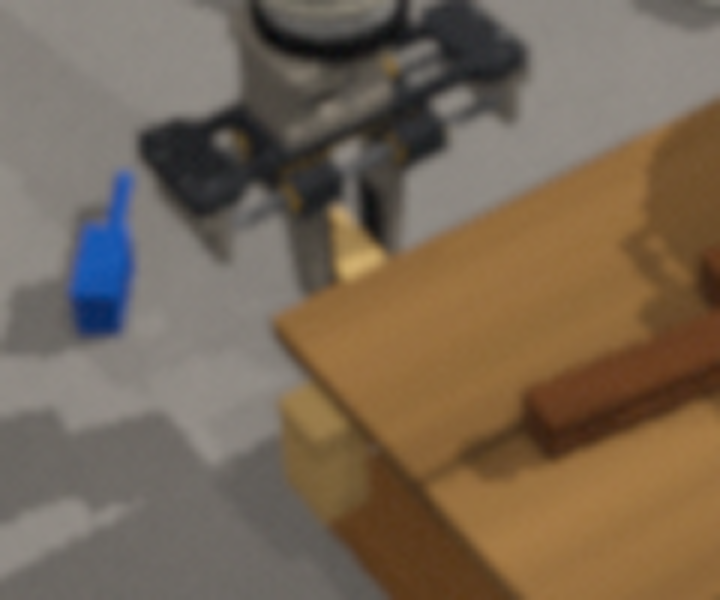

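```bash
python3 - <<'E'
from h import *
y=-41.3
robot.servo_line([562,y,46.5],feed=60)
f0=np.array([-0.6,0,-.35]);x=562;print(F()-f0)
while x<590:
    x+=1.5 if x>575 else 3; robot.servo_line([x,y,46.5],feed=60); f=F()-f0
    if np.linalg.norm(f)>3.5: break
s=robot.observe();print(x,f,s['tcp_pos'],s['t'],s['grip_width'])
shot('side','o_side',(280,170,380,250),7);shot('wrist','o_wrist')
E
```

```text
[1.086 1.156 0.923]
583.0 [-4.697 -0.022  2.968] [580.985 -41.352  46.044] 41.0333 0.28019594606074694
```

View pics/o_side.png

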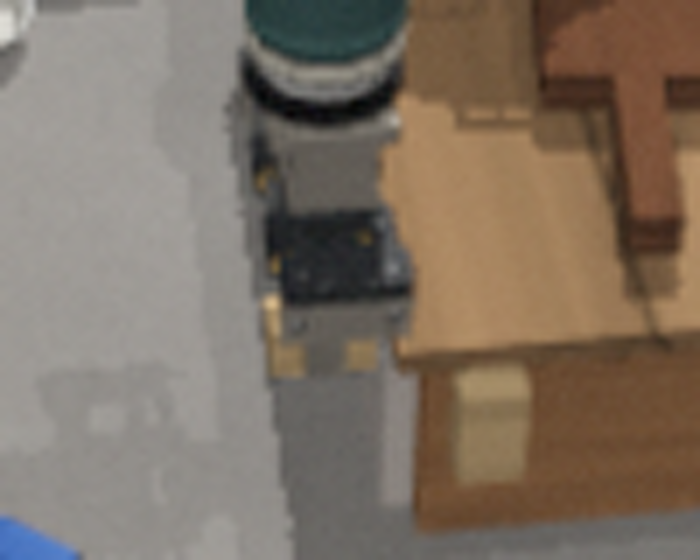

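View pics/o_wrist.png

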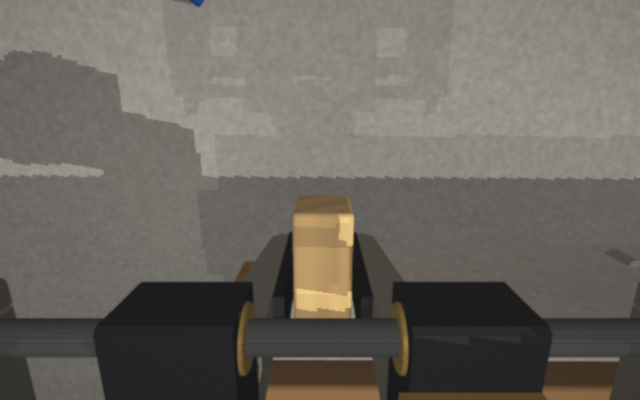

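```bash
python3 - <<'E'
from h import *
y=-41.3; f0=np.array([-0.6,0,-.35])
robot.servo_line([582.2,y,46.5],feed=40)
z=46.5
for k in range(4):
    z-=1; robot.servo_line([582.2,y,z],feed=40); f=F()-f0; print(z,f)
    if f[2]>5: break
s=robot.observe();print(s['tcp_pos'],s['t'])
grip(0.3,3); print(robot.observe()['grip_width'])
grip(0.45); robot.hold(.2)
s=robot.observe();print(s['tcp_pos'],s['t'],s['contact_force'])
shot('wrist','p_wrist');shot('side','p_side',(280,170,380,250),7)
E
```

```text
45.5 [-5.099 -0.062  1.124]
44.5 [-5.099 -0.62   1.238]
43.5 [-5.267  0.362  2.674]
42.5 [-5.456 -0.642  1.517]
[581.125 -41.343  42.284] 42.3833
0.2983781217375318
[582.234 -41.291  42.509] 43.2083 [-0.352 -0.004  0.188]
```

View pics/p_wrist.png

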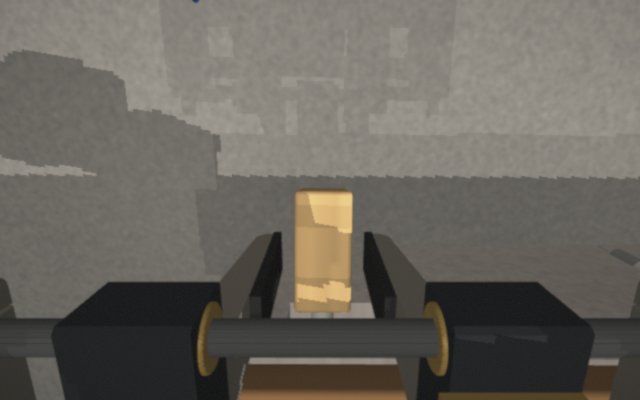

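View pics/p_side.png

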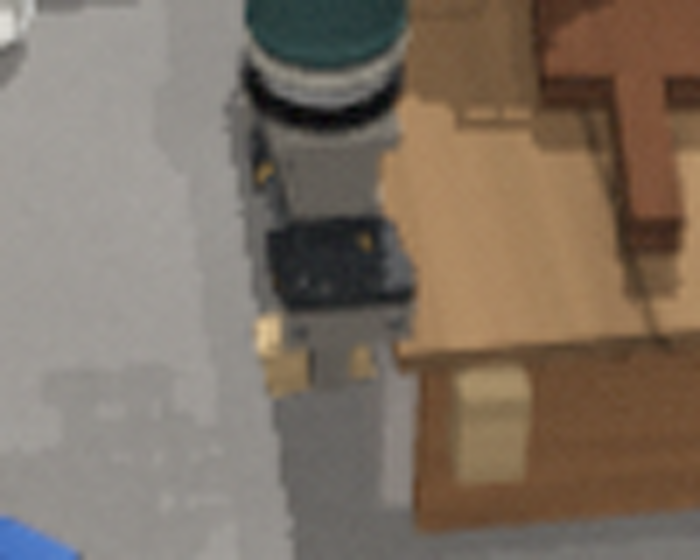

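```bash
python3 - <<'E'
from h import *
robot.servo_line([575,-41.3,150],feed=200)
robot.servo_line([500,-41.3,150],feed=200)
s=robot.observe();print(s['tcp_pos'],s['t'])
shot('wrist','q_wrist',(220,180,420,400),3)
for cam in ('side','scene','wrist'):
    im,i=shot(cam,'q_'+cam if cam!='wrist' else 'q_w2',{'side':(280,170,380,250),'scene':(230,170,350,270),'wrist':(0,0,640,400)}[cam],{'side':7,'scene':6,'wrist':1}[cam])
    print(cam,'exp shoulder',proj([610,-41,91],i))
    for n in ['peg_shoulder','peg_tip','peg','slot']:
        for d in viewer.pinpoint(n,cam)[:5]:
            X=w(d['at'],i)
            if X[2]>50: print(cam,n,round(d['confidence'],2),X,proj(X,i))
E
```

```text
[500.573 -41.408 149.607] 44.525
side exp shoulder [333.214 217.242]
side peg_shoulder 0.48 [605.255 -39.771  94.383] [331.888 216.452]
side peg 0.56 [607.187 -38.095  73.033] [332.239 220.271]
side slot 0.62 [608.239 -15.44   96.69 ] [331.739 211.344]
scene exp shoulder [295.579 225.355]
scene peg_shoulder 0.48 [605.625 -42.282  92.734] [294.391 224.291]
scene peg_tip 0.74 [761.816  53.038 143.41 ] [353.201 229.766]
scene slot 0.56 [612.05  -14.135  92.717] [303.273 221.56 ]
wrist exp shoulder [322.346 326.775]
wrist peg_shoulder 0.77 [607.093 -39.099  87.399] [324.578 321.259]
wrist peg 0.66 [606.175 -37.894  69.269] [325.791 308.628]
wrist slot 0.8 [607.597 -14.9    92.918] [353.507 325.635]
```

View pics/q_w2.png

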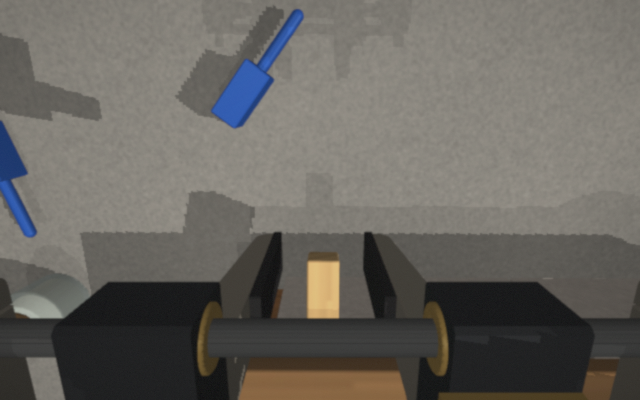

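View pics/q_side.png

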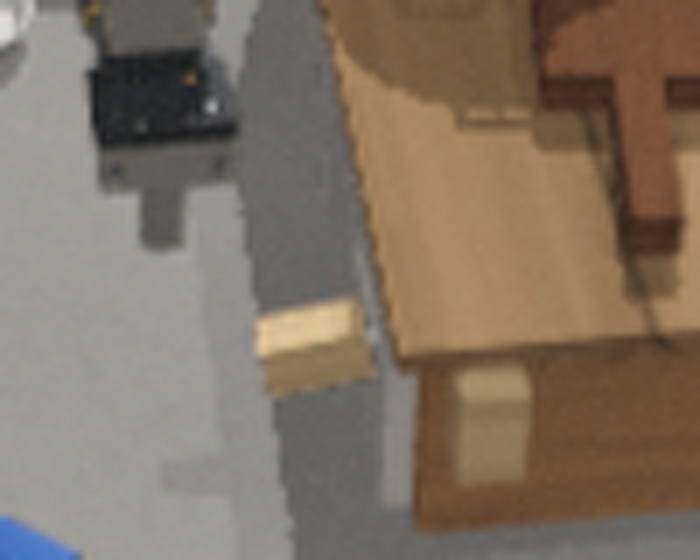

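View pics/q_wrist.png

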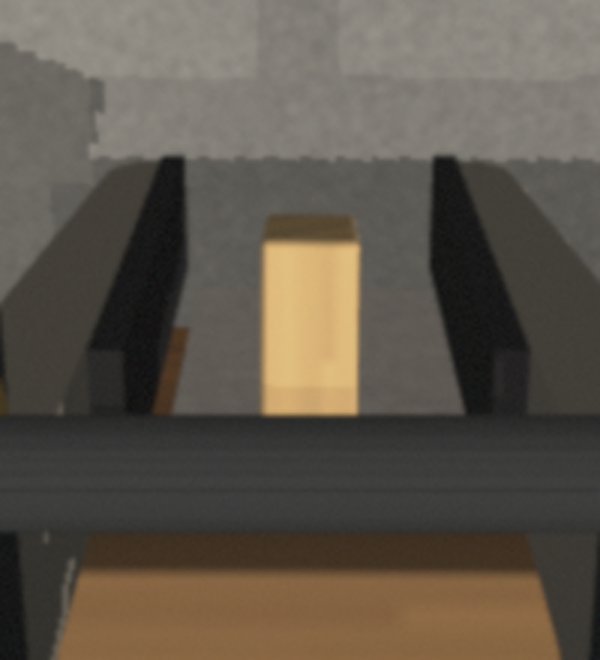

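```bash
python3 - <<'E'
from h import *
grip(0.0,20)
robot.servo_line([515,-41.3,100],feed=200)
robot.servo_line([525,-41.3,38],feed=200)
robot.hold(.1); f0=np.mean([F() for _ in range(3)],0); x=525; fs=[]
while x<560:
    x+=3 if x<533 else 1.2; robot.servo_line([x,-41.3,38],feed=60); f=F()-f0; s=robot.observe();fs.append((x,round(s['tcp_pos'][0],1),round(f[0],1),round(f[2],1)))
    if f[0]<-4.5: break
print(fs[-9:],s['t'])
shot('side','r_side',(280,170,380,250),7);shot('wrist','r_w')
E
```

```text
[(528, np.float64(528.8), np.float64(-0.6), np.float64(0.1)), (531, np.float64(531.2), np.float64(-0.5), np.float64(0.1)), (534, np.float64(534.1), np.float64(-0.5), np.float64(0.6)), (535.2, np.float64(535.2), np.float64(-0.2), np.float64(-0.9)), (536.4000000000001, np.float64(536.5), np.float64(-0.5), np.float64(-0.2)), (537.6000000000001, np.float64(537.6), np.float64(-1.5), np.float64(-0.6)), (538.8000000000002, np.float64(538.2), np.float64(-2.9), np.float64(0.7)), (540.0000000000002, np.float64(538.3), np.float64(-5.5), np.float64(2.2))] 49.0167
```

View pics/r_side.png

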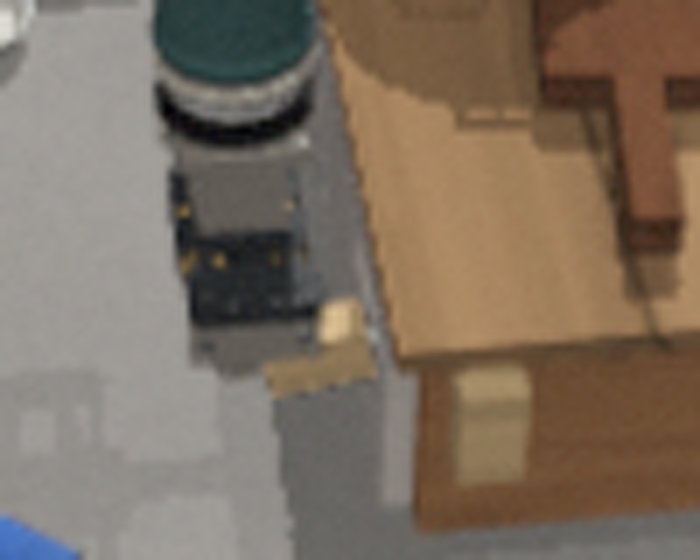

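```bash
python3 - <<'E'
from h import *
robot.servo_line([500,-41.3,38],feed=150)
robot.servo_line([480,-41.3,170],feed=200)
robot.hold(.3)
for cam in ('side','scene','wrist'):
    im,i=shot(cam,'s_'+cam,{'side':(280,170,380,250),'scene':(200,100,400,260),'wrist':(0,0,640,400)}[cam],{'side':7,'scene':4,'wrist':1}[cam])
    for n in ['peg_shoulder','slot','door_hinge']:
        for d in viewer.pinpoint(n,cam)[:5]:
            X=w(d['at'],i)
            if X[2]>50 or n=='door_hinge': print(cam,n,round(d['confidence'],2),X)
print(robot.observe()['t'])
E
```

```text
side peg_shoulder 0.55 [604.819 -36.057  92.898]
side slot 0.95 [609.803 -15.035  96.159]
side door_hinge 0.63 [609.426 162.218   2.259]
scene peg_shoulder 0.62 [607.335 -42.171  94.399]
scene peg_shoulder 0.46 [761.537  52.623 144.258]
scene peg_shoulder 0.29 [641.898 -14.686  95.519]
scene slot 0.78 [608.736 -14.804  95.107]
wrist door_hinge 0.85 [609.671 160.084  -4.072]
51.25
```

View pics/s_side.png

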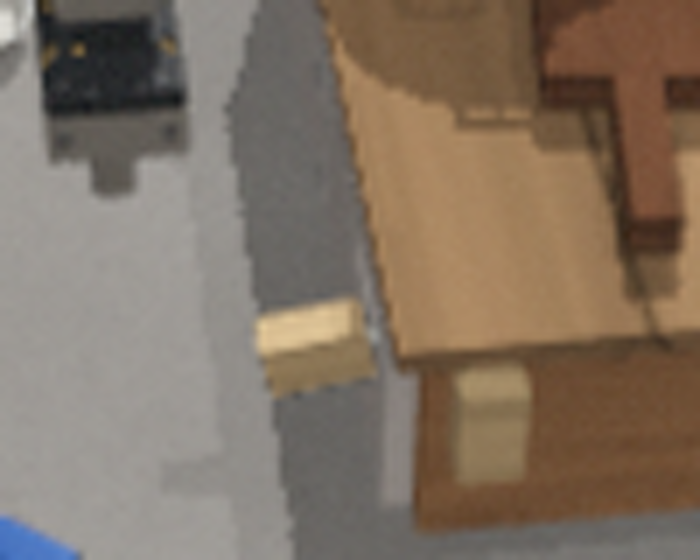

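View pics/s_wrist.png

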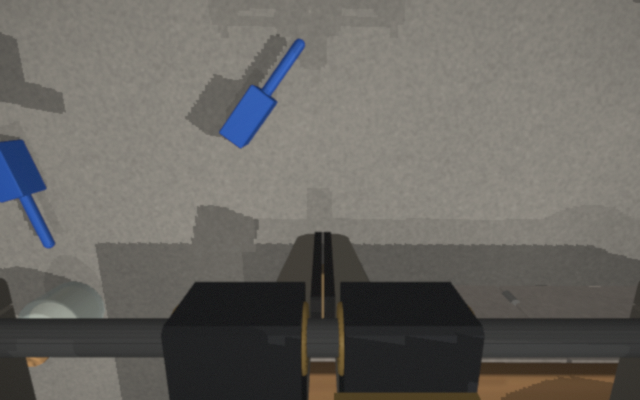

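```bash
python3 - <<'E'
from h import *
i=viewer.camera_info('side')
for xs in (610,607.5,604):
  for t in (.1,.16):
    def P(a,b,c): # peg local: a along x from shoulder, b y, c z from axis
        X=np.array([xs+a*np.cos(t)-c*np.sin(t), -41.3+b, 90.5+a*np.sin(t)+c*np.cos(t)])
        return (proj(X,i)-[280,170])*7
    print(xs,t,'topfrontR',P(0,-13,17),'botfrontR',P(0,-13,-17),'toprearR',P(-56,-13,17),'botrearR',P(-56,-13,-17),'topfrontL',P(0,13,17))
print('door top edge free', (proj([610,-80,127],i)-[280,170])*7,'bottom',(proj([610,-80,2],i)-[280,170])*7)
E
```

```text
610 0.1 topfrontR [373.72  325.997] botfrontR [378.847 372.205] toprearR [265.359 343.444] botrearR [272.354 389.406] topfrontL [366.265 291.254]
610 0.16 topfrontR [371.754 326.356] botfrontR [380.779 371.852] toprearR [264.29  348.383] botrearR [275.155 393.476] topfrontL [364.328 291.608]
607.5 0.1 topfrontR [368.873 326.426] botfrontR [374.084 372.635] toprearR [260.487 343.876] botrearR [267.567 389.84 ] topfrontL [361.488 291.67 ]
607.5 0.16 topfrontR [366.907 326.785] botfrontR [376.016 372.282] toprearR [259.426 348.815] botrearR [270.376 393.909] topfrontL [359.55  292.025]
604 0.1 topfrontR [362.085 327.026] botfrontR [367.413 373.237] toprearR [253.663 344.482] botrearR [260.862 390.447] topfrontL [354.796 292.254]
604 0.16 topfrontR [360.118 327.386] botfrontR [369.346 372.884] toprearR [252.614 349.422] botrearR [263.683 394.516] topfrontL [352.858 292.608]
door top edge free [385.567 333.175] bottom [379.994 501.979]
```

```bash
python3 -c "
import cv2;im=cv2.imread('pics/s_side.png')[280:400,240:400];cv2.imwrite('pics/s2.png',cv2.resize(im,None,fx=4,fy=4))"
```

```text
(no output)
```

View pics/s2.png

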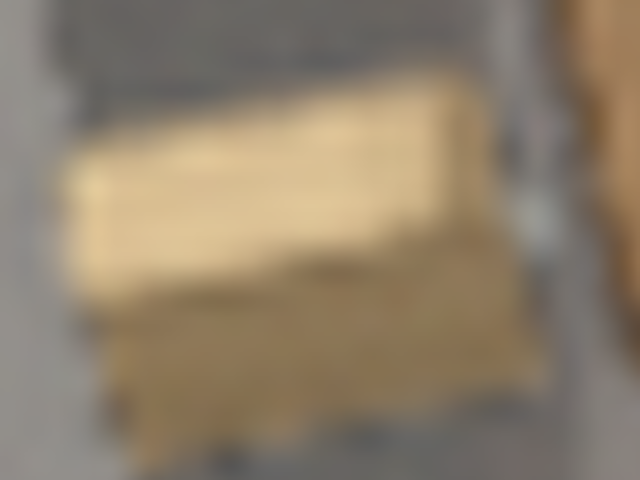

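```bash
python3 - <<'E'
from h import *
print(robot.job_done(),robot.observe()['t'])
E
```

```text
the job is handed in; nothing more can be done
the job is handed in; nothing more can be done
```

I shut the door, put the peg (pale wooden handle, metal shaft) home in the keeper's hole, let go of it and handed the job in at about 51 s of the 72 s. No verdict came back, so success is judged only from my own checks.

- **Door:** I pushed it until it met its stop at about 6 N; the last pictures show it shut.
- **First grasp:** it closed on nothing, because the real fingertips end about 37 mm short of the reported TCP. I grasped lower and the peg held.
- **Finding the hole:** the shaft went into the hole on the first try, at the right end of the slot. A sideways nudge met the hole's side wall.
- **Seating:** the peg went in until the handle stopped on the door at about 5 N, at the depth I expected. After letting go I pushed lightly on the back of the handle; it gave under 1 mm and felt solid.
- **Contact force:** the wrist read at most about 6 N in the checks I made, well below 25 N.
- **Final position:** the loose peg tilts handle-down by about 0.17 rad (limit 0.25). Its shoulder is about 3 mm in front of the door plane (limit 6), and the tip should be about 56 mm deep.
- **Least certain checks:** camera estimates of the shoulder gap ranged from 1 to 5 mm. One edge in the side view suggested a tilt of about 0.23 rad, another about 0.11; the slot and hole heights allow about 0.17.
- **Other things:** nothing else looked moved in the pictures, though I did not measure each item at the end.

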